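Shift the metering pump into third

ROBOT

A 7-joint arm with a two-finger parallel gripper is mounted at the origin on a cart in front of the work surface, level with it; the furniture and walls round the work are solid. World frame = base frame: x ahead of the robot, y to its left, z up, the work surface at z = 0. Lengths are in m, angles in rad, forces in N, time in s.
With the tool pointing down it reaches from about 0.35 to 0.775 m from the base axis. Payload 3.1 kg.
Tool frame: the origin (TCP) lies at the very end of the fingers, on their centre line; the grasp point (between the pads) lies 19 mm behind it (grip_depth is the distance from the TCP to the grasp point, in m); z points along the fingers, y is the line along which they close (so a half turn about z gives the same grasp; the last joint's range is limited). The gripper opens to 85 mm and grips with 20 to 120 N. Pads are 22 mm wide; open, the fingers measure 114 mm over their backs; the gripper's body (76 mm by 85 mm) begins 54 mm behind the grasp point. The pads swing forward as they close: fully open they stand 13 mm farther back than shut.
Start: joints at [1.16, 0.311, 0.014, 1.512, -0.004, 1.319, -0.027], TCP at [0.198, -0.513, 0.231] pointing down, gripper open.
Joint ranges: [-2.7, 2.7], [-0.3, 1.91], [-1.27, 1.3], [0.12, 2.57], [-1.44, 4.58], [0.2, 2.03], [-3.05, 3.05]. Speed limits (rad/s): [2.79, 2.79, 3.14, 3.14, 3.14, 3.14, 3.14].

INTERFACE

Orientations are given as [roll, pitch, yaw] about the fixed x, y, z axes, in that order (R = Rz(yaw) Ry(pitch) Rx(roll)).
In Python, from cell import sense, grab_frame, get_calibration, close_job, search_frame, masks_of, spot_point, grip_depth gives the robot as it stands.
- The arm moves only by the shell command python3 -m jog 'ROWS' [FORCE]. ROWS is a JSON object of lists of equal length, an entry for each row: "rot": the turn, a rotation vector about the tool's x, y, z in degrees, a list of three; "offset": the shift along the tool's x, y, z in m, a list of three; "jaw": the closure in counts, from 0 (fully open) to 255 (shut). A call has 1 to 10 rows; each row is the pose to reach, as a shift and turn from the pose commanded when the call began, along the tool's axes at that moment; what a row does not reach only later rows make up. A row lasts 1/10 s, in which the tool goes at most 50 mm and 8.59 degrees, less where a joint would pass 70% of its speed; a pose out of reach is approached as far as the arm can. A call with a gripper value outside its range is refused whole. The fingers move at their own pace and stop on an object; FORCE is the grip in N (left out, the last holds). Time passes only in rows, so rows that repeat a pose let the fingers close. It gives the time, the measured TCP pose, the force, the opening and the grip force at its end, in the units of the state.
- sense(): the state, without advancing time (a new reading comes with each control period).
- grab_frame(name): name is "side" or "top"; returns the picture (480x640x3 uint8, red, green, blue); there is no depth.
- get_calibration(name): a dict with "vertical_fov" (degrees; the focal length in pixels is half the picture's height over the tangent of half this angle, whatever the lens; pixels are square), "cx", "cy" (the principal point, pixels), "dist_coeffs" ([k1, k2, p1, p2, k3] as OpenCV has them; the pictures are not rectified), "R" (3x3) and "t" (3): a world point X has camera coordinates R X + t. Camera axes: x right, y down, z forward; pixel columns grow to the right and rows downward; lengths in m; the calibration is good to about 2 mm. A picture is of the moment at which its call begins. get_calibration takes no time and is no camera call.
- close_job(): hands the job in; it is judged then, once.
Trained networks look in the newest picture that a camera, given by its name, has taken for a name from the list of things; names that differ only in an ending like _2 or _b are one class to them, and where a whole thing is asked for, a point or a joint stands for the part that bears it (a point fixed in the world has none). Each returns a list of dicts, best first, with "confidence" (0 to 1); they miss things now and then, are a little off and sometimes report something else, mostly with a low value. They report only what shows in the picture. A call takes as long as a camera call.
- search_frame(label, camera): "rect" ([left, top, right, bottom] in pixels, round what is visible of it).
- masks_of(label, camera): "region" (480x640 bool, what is visible of it) and "rect" ([left, top, right, bottom] in pixels, round what is visible of it).
- spot_point(label, camera): "location" ([column, row] in pixels: a listed point, or the origin of a listed thing).
The state is a dict: "clock": time; "qpos": joint angles; "joint_velocities": joint speeds; "effort": joint torques, N m; "eef_pos": TCP position; "ee_rot": TCP orientation; "contact_force": force on the tool from outside, world axes, zero at the start; "moment": the same for the moment, N m; "opening": finger opening in m; "grasp_force": force on a finger pad.
Only numpy, scipy, OpenCV 4.12 (cv2) and the standard library are available. Lean on these libraries where they do the work, as an engineer would, in place of code of your own. Each camera call takes 0.05 s, during which the arm holds its last target. There are 200 camera calls.

TASK

Shift the resin metering pump into third gear: with your fingertips, push its red-knobbed gearstick out of the near-left slot of the H-shaped gate to the cross slot, across to the right, then away from you all the way to the end of the far-right slot, the one with the green dot. Only push the stick, never have the knob between the fingers, leave the things standing around where they are, and leave the stick there and move clear.

Things in the scene. Friction and masses are not known exactly. Their poses are not given: they have to be found in the camera images.
- pump: blue metering-pump gearbox fixed to the worktop, grey motor lying behind it. Origin: centre of its underside, on the worktop, below the centre of the gate; x points to the motor (away from the robot, within 0.45 rad), y to its left, z up. Foot 150 x 140 mm (x, y). The motor (x = 62 to 148 mm, |y| under 46 mm) is at most 104 mm high
- gate (a point): centre of the upper face of the steel gate plate (124 x 120 mm), 103 mm above the worktop; axes as the pump's. H-shaped opening: legs along x, 20 mm wide, at y = +28 (left) and -28 mm (right), each from x = -36 to +36 mm; one cross slot along y at x = 0, 24 mm wide. First slot far left, second near left, third far right, fourth near right. Its walls hold the stick's 10 mm stem
- pivot (a point): crossing point of the stick's two hinges, 26 mm above the worktop, straight below the gate's centre
- lever_across (a joint): sideways swing of the gearstick, rad: 0 upright, positive leans right (-y of the pump). Gate: about -0.36 in the middle of the left leg, +0.36 in the middle of the right leg, about 0.06 play either way. Stays where it is left (friction: about 2 N at the knob moves it)
- lever_fore (a joint): fore-and-aft swing of the gearstick, rad: 0 in line with the cross slot (about 0.09 play either way there), positive leans forward, away from the robot (+x of the pump). About +0.37 at the far end of a leg, -0.37 at the near end. Stays where it is left. Starts between -0.36 and -0.16, in the near left slot
- knob (a point): centre of the gearstick's red ball knob, 44 mm across, 130 mm from the hinges: at lever angles a (across) and f (fore) it is at (130 sin f, -130 sin a cos f, 26 + 130 cos a cos f) mm in the pump's frame, i.e. 130 to 156 mm above the worktop
- slot3_mark (a point): green dot, 12 mm across, on the gate plate just beyond the far end of the third (far right) slot; the other three slots have white dots
- brass_weight: brass check weight, 37 mm across, 66 mm high, loose, standing left of the pump; leave alone. Origin: centre of its underside
- beaker: white plastic beaker, 69 mm across, 79 mm high, loose and light, left of the pump; leave alone. Origin: centre of its underside
- timer: white timer with buttons, 60 x 66 x 24 mm, loose, right of the pump; leave alone. Origin: centre of its underside
- hex_keys: red folding hex key set, 38 x 95 x 22 mm, loose, further right; leave alone. Origin: centre of its underside
- scraper: scraper with a wooden handle, 70 x 188 x 21 mm, loose, at the left; leave alone. Origin: centre of its underside
- screwdriver: screwdriver with an orange handle, 28 x 185 x 25 mm, loose, at the near right; leave alone. Origin: centre of its underside

How it is judged:
On the way:
1. the stick has crossed to the right leg, in line with the cross slot (value of joint lever_across above 0.26 rad and value of joint lever_fore between -0.2 and 0.2 rad), for 0.1 s.
At the end, for the whole second after the job is handed in: the stick stands at rest in the third (far right) slot: across at least 0.26 rad to the right, and at least 0.31 rad forward (within about 9 mm of the end of the slot, at the knob) (value of joint lever_across above 0.26 rad and value of joint lever_fore above 0.31 rad and velocity of joint lever_fore between -0.05 and 0.05 rad/s); the robot touches nothing.
It fails at once if the knob is taken between the fingers (the grasp point is inside the knob) (distance between the grasp point and knob below 0.025 m).
It fails at once if a thing standing around is moved by more than 15 mm (distance of any of brass_weight, beaker, timer, hex_keys, scraper, screwdriver from where it was at the start of the episode above 0.015 m).
It also fails if it takes over 58 s, if anything falls off the work surface, if the arm or the gripper's body presses on something with over 40 N, if the wrist force passes 120 N, or if a joint passes its speed limit or range.

## Working session

There is one attempt and no reset: what is moved stays moved. The work goes in short steps, Python scripts to look and compute and a shell command to move; the robot and the scene stay as the last step left them, time stands still between calls to the robot, and variables do not carry over. Pictures are saved under pics/ and viewed, at most 10 in all, crops included, and the job is handed in when it is done.

```bash
mkdir -p pics; cat > h.py <<'E'
import numpy as np, cv2
from cell import *
def cam(n):
    c=get_calibration(n); f=240/np.tan(np.radians(c["vertical_fov"])/2)
    K=np.array([[f,0,c["cx"]],[0,f,c["cy"]],[0,0,1.]])
    return K,np.array(c["dist_coeffs"],float),np.array(c["R"],float),np.array(c["t"],float)
def proj(n,X):
    K,d,R,t=cam(n); return cv2.projectPoints(np.array(X,float).reshape(-1,1,3),cv2.Rodrigues(R)[0],t,K,d)[0][:,0]
def ray(n,p):
    K,d,R,t=cam(n); u=cv2.undistortPoints(np.array(p,float).reshape(1,1,2),K,d)[0,0]
    return -R.T@t, R.T@np.array([u[0],u[1],1])
def atz(n,p,z):
    o,v=ray(n,p); return o+v*(z-o[2])/v[2]
def tri(p1,p2):
    A=np.zeros((3,3));b=np.zeros(3)
    for n,p in(("side",p1),("top",p2)):
        o,v=ray(n,p);v=v/np.linalg.norm(v);M=np.eye(3)-np.outer(v,v);A+=M;b+=M@o
    return np.linalg.solve(A,b)
E
python3 - <<'E'
from h import *
for n in("side","top"):
    cv2.imwrite(f"pics/{n}0.png",grab_frame(n)[:,:,::-1])
    print(n,"campos",ray(n,(320,240))[0].round(3))
    for l in("pump","gate","knob","slot3_mark","brass_weight","beaker","timer","hex_keys","scraper","screwdriver"):
        r=spot_point(l,n)
        z={"gate":.103,"slot3_mark":.103,"knob":.145}.get(l,0)
        print(l,[(np.round(q["location"]).tolist(),round(q["confidence"],2),atz(n,q["location"],z).round(3).tolist()) for q in r[:2]])
s=sense();print(s["clock"],s["eef_pos"],s["ee_rot"],s["opening"],grip_depth)
E
```

```text
side campos [ 0.136 -1.034  0.694]
pump [([333.0, 287.0], 0.86, [0.537, 0.001, 0.0])]
gate [([331.0, 255.0], 0.98, [0.528, -0.005, 0.103])]
knob [([310.0, 240.0], 0.5, [0.48, 0.015, 0.145])]
slot3_mark [([350.0, 257.0], 0.67, [0.573, -0.032, 0.103])]
brass_weight [([298.0, 269.0], 0.65, [0.475, 0.127, 0.0])]
beaker []
timer [([334.0, 322.0], 0.82, [0.481, -0.152, 0.0])]
hex_keys [([370.0, 349.0], 0.69, [0.522, -0.273, 0.0])]
scraper [([272.0, 225.0], 0.86, [0.483, 0.456, 0.0])]
screwdriver [([341.0, 400.0], 0.83, [0.404, -0.391, -0.0])]
top campos [0.24  0.047 1.625]
pump [([340.0, 232.0], 0.86, [0.525, -0.005, 0.0])]
gate [([341.0, 224.0], 0.8, [0.526, -0.006, 0.103])]
knob [([329.0, 237.0], 0.73, [0.486, 0.029, 0.145]), ([476.0, 270.0], 0.25, [0.391, -0.344, 0.145])]
slot3_mark [([351.0, 210.0], 0.7, [0.564, -0.033, 0.103]), ([343.0, 226.0], 0.56, [0.521, -0.011, 0.103])]
brass_weight [([294.0, 251.0], 0.53, [0.473, 0.126, 0.0])]
beaker [([289.0, 220.0], 0.62, [0.561, 0.138, 0.0])]
timer [([290.0, 220.0], 0.68, [0.561, 0.134, 0.0])]
hex_keys []
scraper [([169.0, 252.0], 0.74, [0.478, 0.478, 0.0])]
screwdriver []
1.1 [ 0.19828563 -0.51302909  0.23128396] [-3.14157035e+00  1.72558828e-05  3.68822268e-01] 0.08546310797290856 0.0187
```

```bash
python3 - <<'E'
import cv2
a=cv2.imread("pics/side0.png")[170:350,230:440]; b=cv2.imread("pics/top0.png")[150:310,250:450]
cv2.imwrite("pics/c1.png",cv2.resize(a,None,fx=3.3,fy=3.3,interpolation=cv2.INTER_CUBIC)); cv2.imwrite("pics/c2.png",cv2.resize(b,None,fx=3.7,fy=3.7,interpolation=cv2.INTER_CUBIC))
E
```

```text
(no output)
```

View pics/c1.png

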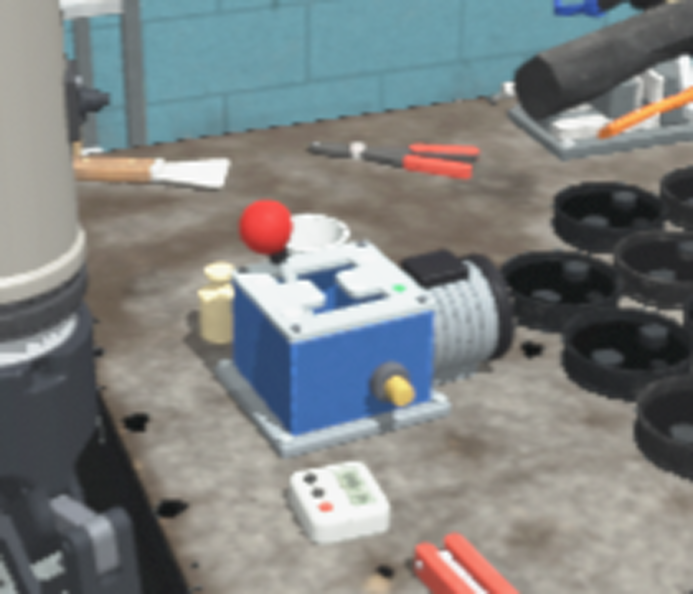

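View pics/c2.png

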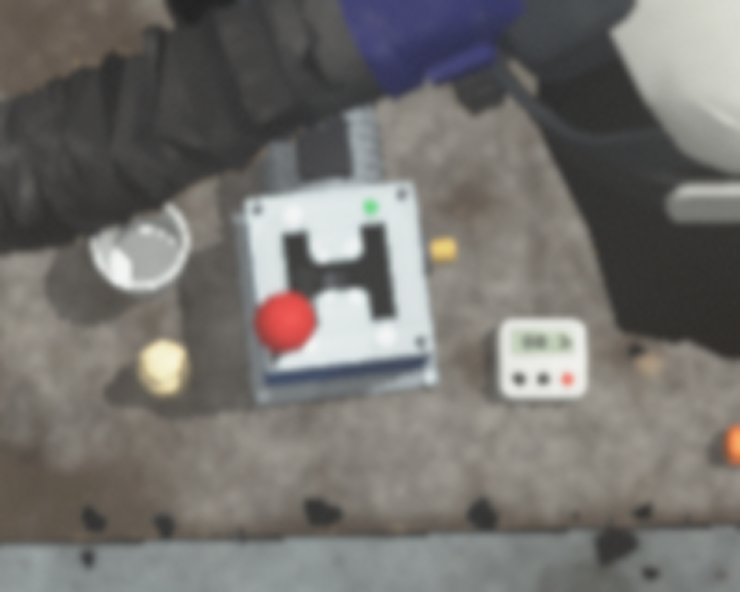

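View pics/side0.png

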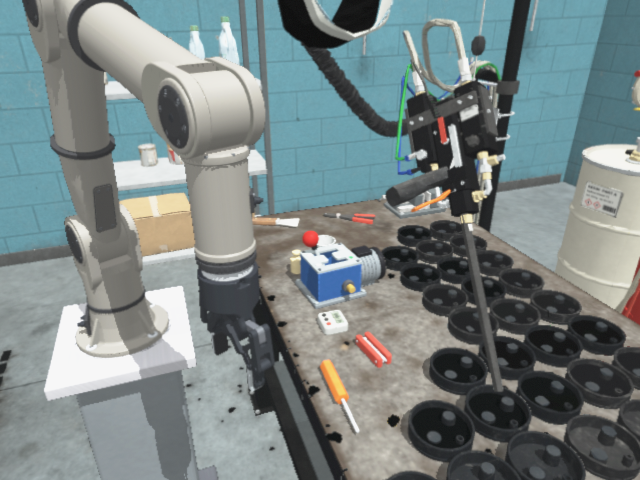

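```bash
python3 - <<'E'
from h import *
t=lambda x,y:(250+x/3.7-.5,150+y/3.7-.5); s=lambda x,y:(230+x/3.3-.5,170+y/3.3-.5)
d={k:atz("top",t(*p),.103)[:2] for k,p in dict(green=(370,207),fl=(292,214),nr=(386,333),TL=(246,198),TR=(413,182),BL=(265,370),BR=(430,352),h1=(294,233),h2=(384,225),h3=(394,316)).items()}
for k,v in d.items(): print(k,v.round(4))
yaw=lambda a,b,o:round(float(np.arctan2(*(d[a]-d[b])[::-1])+o),3)
print(yaw("fl","green",-np.pi/2),yaw("green","nr",0),yaw("TL","TR",-np.pi/2),yaw("TR","BR",0),yaw("TL","BL",0),yaw("h1","h2",-np.pi/2))
print("gate",np.mean([d[k] for k in("TL","TR","BL","BR")],0))
# knob
for n in("side","top"):
    r=masks_of("knob",n)[0]; m=r["region"]; print(n,r["rect"],r["confidence"],m.sum())
    c=np.argwhere(m).mean(0)[::-1]
    if n=="side":cs=c
    else: ct=c
K=tri(cs,ct);print("knob",K,proj("side",K)-cs,"gate tri",tri((331,255),(341,224)),"green tri",tri(s(399,289),t(370,207)))
for n,p in(("hose top at z",(300,180)),):
    for z in(.3,.5,.7): X=atz("top",p,z);print(z,X.round(2),proj("side",X).round())
E
```

```text
green [ 0.5771 -0.0293]
fl [0.5734 0.0267]
nr [ 0.4854 -0.0376]
TL [0.586  0.0594]
TR [ 0.5947 -0.0608]
BL [0.4611 0.0488]
BR [ 0.4709 -0.0683]
h1 [0.5595 0.0257]
h2 [ 0.5637 -0.0389]
h3 [ 0.4975 -0.0437]
0.066 0.09 0.072 0.061 0.084 0.065
gate [ 0.52816936 -0.00522368]
side [303.0, 235.0, 319.2, 256.9] 0.84 236
top [319.9, 230.3, 333.5, 247.8] 0.56 227
knob [0.48801627 0.03292338 0.13509479] [[ 0.40139236 -0.08139391]] gate tri [ 0.52839057 -0.00544317  0.10338504] green tri [ 0.57615651 -0.029002    0.10076245]
0.3 [0.6  0.09 0.3 ] [[342. 169.]]
0.5 [0.54 0.09 0.5 ] [[323.  93.]]
0.7 [0.49 0.08 0.7 ] [[301.  -1.]]
```

```bash
python3 - <<'E'
from h import *
P={}
for n,b in(("side",(295,325,222,255)),("top",(310,345,220,255))):
    im=cv2.imread(f"pics/{n}0.png").astype(int)
    m=(im[:,:,2]>120)&(im[:,:,1]<90)&(im[:,:,0]<90)
    q=np.zeros_like(m);q[b[2]:b[3],b[0]:b[1]]=1
    a=np.argwhere(m&q); print(n,len(a),a.min(0),a.max(0)); P[n]=a.mean(0)[::-1]
K=tri(P["side"],P["top"]);print(P,K)
c,s=np.cos(.073),np.sin(.073);d=K[:2]-[.528,-.0053];print("pumpframe",c*d[0]+s*d[1],-s*d[0]+c*d[1])
E
```

```text
side 192 [231 302] [246 317]
top 176 [229 319] [245 333]
{'side': array([309.60416667, 238.53645833]), 'top': array([326.11363636, 236.65909091])} [0.48648222 0.03567673 0.14054687]
pumpframe -0.038418560451876284 0.04389570058071008
```

View pics/top0.png

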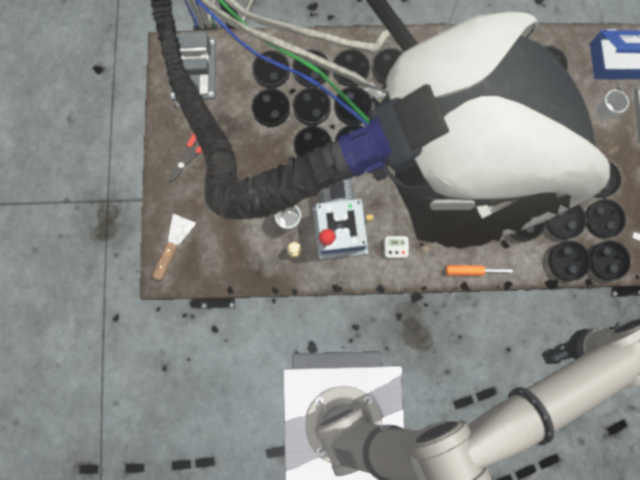

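```bash
python3 - <<'E'
from h import *
for p in((465,240),(410,225),(360,150),(300,170),(235,205),(200,130)):
    for z in(.3,.5,.7,.9): X=atz("top",p,z);print(p,z,X.round(2),proj("side",X).round())
E
```

```text
(465, 240) 0.3 [ 0.45 -0.28  0.3 ] [[342. 236.]]
(465, 240) 0.5 [ 0.41 -0.23  0.5 ] [[317. 126.]]
(465, 240) 0.7 [ 0.38 -0.18  0.7 ] [[288.  -1.]]
(465, 240) 0.9 [ 0.35 -0.13  0.9 ] [[ 254. -153.]]
(410, 225) 0.3 [ 0.48 -0.16  0.3 ] [[337. 209.]]
(410, 225) 0.5 [ 0.45 -0.13  0.5 ] [[315. 113.]]
(410, 225) 0.7 [ 0.41 -0.1   0.7 ] [[289.  -1.]]
(410, 225) 0.9 [ 0.37 -0.06  0.9 ] [[ 257. -140.]]
(360, 150) 0.3 [ 0.67 -0.05  0.3 ] [[390. 183.]]
(360, 150) 0.5 [ 0.6  -0.03  0.5 ] [[367.  99.]]
(360, 150) 0.7 [ 0.54 -0.02  0.7 ] [[338.  -2.]]
(360, 150) 0.9 [ 0.47 -0.01  0.9 ] [[ 304. -128.]]
(300, 170) 0.3 [0.62 0.09 0.3 ] [[350. 168.]]
(300, 170) 0.5 [0.56 0.09 0.5 ] [[331.  92.]]
(300, 170) 0.7 [0.51 0.08 0.7 ] [[308.  -1.]]
(300, 170) 0.9 [0.45 0.07 0.9 ] [[ 279. -119.]]
(235, 205) 0.3 [0.54 0.25 0.3 ] [[304. 156.]]
(235, 205) 0.5 [0.5  0.22 0.5 ] [[290.  87.]]
(235, 205) 0.7 [0.45 0.19 0.7 ] [[272.   0.]]
(235, 205) 0.9 [0.41 0.16 0.9 ] [[ 248. -111.]]
(200, 130) 0.3 [0.73 0.33 0.3 ] [[352. 143.]]
(200, 130) 0.5 [0.65 0.29 0.5 ] [[336.  79.]]
(200, 130) 0.7 [0.58 0.24 0.7 ] [[315.  -0.]]
(200, 130) 0.9 [0.51 0.2  0.9 ] [[ 289. -104.]]
```

```bash
python3 -m jog '{"offset":[[0.02,-0.02,0],[0.04,-0.04,0],[0.06,-0.065,0],[0.08,-0.085,0],[0.10,-0.105,0],[0.12,-0.125,0],[0.14,-0.145,0],[0.16,-0.17,0],[0.18,-0.19,0],[0.20,-0.21,0]],"rot":[[0,0,0],[0,0,0],[0,0,0],[0,0,0],[0,0,0],[0,0,0],[0,0,0],[0,0,0],[0,0,0],[0,0,0]],"jaw":[255,255,255,255,255,255,255,255,255,255]}'
python3 - <<'E'
from h import *
cv2.imwrite("pics/s1.png",grab_frame("side")[:,:,::-1]); s=sense();print(s["qpos"],s["contact_force"])
E
```

```text
clock: 2.2
eef_pos: [0.3095, -0.2439, 0.2315]
ee_rot: [3.141, -0.0, 0.369]
contact_force: [0.4, -0.9, -0.0]
opening: -0.0007
grasp_force: 0.0
[ 0.83707431 -0.00508751 -0.22246924  1.88309029 -0.00503391  1.26372426
 -0.57810934] [1.56774618 3.22490182 0.37592294]
```

View pics/s1.png

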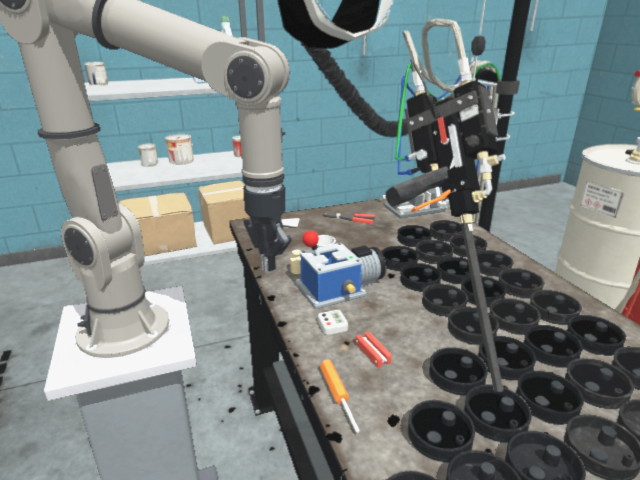

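```bash
python3 -m jog '{"offset":[[0.02,-0.022,0],[0.04,-0.043,0],[0.06,-0.065,0],[0.08,-0.086,0],[0.10,-0.108,0],[0.12,-0.13,0],[0.14,-0.15,0],[0.17,-0.18,0],[0.203,-0.216,0],[0.203,-0.216,0]],"rot":[[0,0,2],[0,0,4],[0,0,6],[0,0,8],[0,0,10],[0,0,12],[0,0,14],[0,0,16],[0,0,17],[0,0,17]],"jaw":[255,255,255,255,255,255,255,255,255,255]}'
cat > where.py <<'E'
from h import *
c,s=np.cos(.073),np.sin(.073)
def pf(X): d=np.array(X[:2])-[.528,-.0053]; return np.round([1e3*(c*d[0]+s*d[1]),1e3*(-s*d[0]+c*d[1]),1e3*X[2]],1)
S=sense();print("clock",S["clock"],"tcp pumpframe mm",pf(S["eef_pos"]),"yaw",S["ee_rot"][2],"F",np.round(S["contact_force"],1))
E
cat > knob.py <<'E'
from where import *
P={}
# red blobs near expected places
for n in("side","top"):
    im=grab_frame(n).astype(int); m=((im[:,:,0]>120)&(im[:,:,1]<90)&(im[:,:,2]<90)).astype(np.uint8)
    u=proj(n,[.528,-.005,.145])[0]; q=np.zeros_like(m); q[int(u[1]-28):int(u[1]+28),int(u[0]-32):int(u[0]+32)]=1
    N,L,st,ce=cv2.connectedComponentsWithStats(m*q); i=1+np.argmax(st[1:,4]); P[n]=ce[i]; print(n,st[i],ce[i].round(1))
    for z in(.145,.15): print("  at z",z,pf(atz(n,ce[i],z)))
X=tri(P["side"],P["top"]);print("knob tri",pf(X))
E
python3 knob.py
```

```text
clock: 3.25
eef_pos: [0.4221, 0.0373, 0.2321]
ee_rot: [-3.137, -0.003, 0.084]
contact_force: [-0.6, -0.5, -0.3]
opening: 0.0001
grasp_force: 0.0
clock 3.25 tcp pumpframe mm [-102.5   50.2  232.1] yaw 0.08426497342372685 F [-0.6 -0.5 -0.3]
side [302 231  16  16 195] [309.6 238.5]
  at z 0.145 [-44.   35.5 145. ]
  at z 0.15 [-47.8  26.1 150. ]Traceback (most recent call last):
  File "knob.py", line 7, in <module>
    N,L,st,ce=cv2.connectedComponentsWithStats(m*q); i=1+np.argmax(st[1:,4]); P[n]=ce[i]; print(n,st[i],ce[i].round(1))
                                                         ~~~~~~~~~^^^^^^^^^^
    return _wrapfunc(a, 'argmax', axis=axis, out=out, **kwds)
    return bound(*args, **kwds)
ValueError: attempt to get argmax of an empty sequence
```

```bash
python3 -m jog '{"offset":[[0,0.006,0.02],[0,0.006,0.04],[0,0.006,0.06],[0,0.006,0.08],[0,0.006,0.106],[0,0.006,0.106],[0,0.006,0.106]],"rot":[[0,0,0.5],[0,0,0.5],[0,0,0.5],[0,0,0.5],[0,0,0.5],[0,0,0.5],[0,0,0.5]],"jaw":[255,255,255,255,255,255,255]}'
cat > knob.py <<'E'
from where import *
# side or top view: red blob ray intersected with the knob's sphere about the pivot
def knob(n):
    im=grab_frame(n).astype(int); m=((im[:,:,0]>120)&(im[:,:,1]<90)&(im[:,:,2]<90)).astype(np.uint8)
    u=proj(n,[.528,-.005,.145])[0]; q=np.zeros_like(m); q[int(u[1]-28):int(u[1]+28),int(u[0]-32):int(u[0]+32)]=1
    N,L,st,ce=cv2.connectedComponentsWithStats(m*q)
    if N<2: print(n,"hidden"); return
    i=1+np.argmax(st[1:,4]); o,v=ray(n,ce[i]); v/=np.linalg.norm(v); w=o-np.array([.528,-.0053,.026])
    b=w@v; D=b*b-w@w+.13**2; X=o+v*(-b-np.sqrt(max(D,0))); p=pf(X)
    f=np.arcsin(p[0]/130); print(n,st[i],"D",D,"knob",p,"f",f.round(3),"a",np.arctan2(-p[1],p[2]-26).round(3))
knob("side"); knob("top")
E
python3 knob.py
```

```text
clock: 4.05
eef_pos: [0.4207, 0.0223, 0.1254]
ee_rot: [3.141, 0.001, 0.061]
contact_force: [0.1, 0.2, 0.5]
opening: -0.0001
grasp_force: 0.0
clock 4.05 tcp pumpframe mm [-105.    35.4  125.4] yaw 0.06138749906285268 F [0.1 0.2 0.5]
side [302 231  16  16 195] D 0.0009625052717715278 knob [-41.4  41.3 142.1] f -0.324 a -0.342
top hidden
```

```bash
python3 -m jog '{"offset":[[0.01,-0.008,0],[0.02,-0.008,0],[0.03,-0.008,0],[0.036,-0.008,0],[0.042,-0.008,0],[0.048,-0.008,0],[0.054,-0.008,0],[0.06,-0.008,0],[0.06,-0.008,0]],"rot":[[0,0,-0.5],[0,0,-0.5],[0,0,-0.5],[0,0,-0.5],[0,0,-0.5],[0,0,-0.5],[0,0,-0.5],[0,0,-0.5],[0,0,-0.5]],"jaw":[255,255,255,255,255,255,255,255,255]}'
python3 knob.py
```

```text
clock: 5.05
eef_pos: [0.4815, 0.0356, 0.1253]
ee_rot: [-3.141, -0.001, 0.072]
contact_force: [-0.7, 0.6, 0.5]
opening: -0.0002
grasp_force: 0.4
clock 5.05 tcp pumpframe mm [-43.4  44.2 125.3] yaw 0.072207578445181 F [-0.7  0.6  0.5]
side [313 227  15  16 158] D 0.0012149195817373372 knob [-16.   30.9 151.3] f -0.123 a -0.242
top hidden
```

```bash
python3 -m jog '{"offset":[[0.006,0,0],[0.012,0,0],[0.012,0,0],[-0.01,0,0],[-0.03,0,0],[-0.03,-0.02,0],[-0.03,-0.05,0],[-0.03,-0.05,0]],"rot":[[0,0,0],[0,0,0],[0,0,0],[0,0,0],[0,0,0],[0,0,0],[0,0,0],[0,0,0]],"jaw":[255,255,255,255,255,255,255,255]}'
python3 knob.py
```

```text
clock: 5.95
eef_pos: [0.4473, 0.0879, 0.1261]
ee_rot: [-3.138, -0.003, 0.079]
contact_force: [-0.1, 0.8, -0.4]
opening: -0.0001
grasp_force: 0.0
clock 5.95 tcp pumpframe mm [-73.7  98.8 126.1] yaw 0.0786514742073634 F [-0.1  0.8 -0.4]
side [315 226  17  16 188] D 0.0006108315538756216 knob [ -4.3  37.3 150.5] f -0.033 a -0.291
top [324 214  10  15  81] D 0.015257659901497387 knob [  4.2  32.5 151.8] f 0.032 a -0.253
```

```bash
python3 -m jog '{"offset":[[0.02,0,0],[0.045,0,0],[0.07,0,0],[0.07,0,0],[0.07,0.01,0],[0.07,0.02,0],[0.07,0.03,0],[0.07,0.04,0],[0.07,0.05,0],[0.07,0.05,0]],"rot":[[0,0,0.3],[0,0,0.3],[0,0,0.3],[0,0,0.3],[0,0,0.3],[0,0,0.3],[0,0,0.3],[0,0,0.3],[0,0,0.3],[0,0,0.3]],"jaw":[255,255,255,255,255,255,255,255,255,255]}'
python3 knob.py
```

```text
clock: 7.05
eef_pos: [0.5243, 0.0386, 0.1305]
ee_rot: [-3.141, -0.012, 0.066]
contact_force: [-0.7, 2.0, 15.8]
opening: -0.0
grasp_force: 2.3
clock 7.05 tcp pumpframe mm [ -0.5  44.  130.5] yaw 0.06626864426324008 F [-0.7  2.  15.8]
side [322 228  17  17 208] D 0.0028212127010448264 knob [-1.000e-01  4.700e+00  1.559e+02] f -0.001 a -0.036
top hidden
```

```bash
python3 - <<'E'
from h import *
im=grab_frame("side")[:,:,::-1]
cv2.imwrite("pics/s2.png",cv2.resize(im[170:320,240:400],None,fx=4,fy=4,interpolation=cv2.INTER_CUBIC)); S=sense();print(S["contact_force"],S["moment"],S["eef_pos"])
E
```

```text
[ 0.04349358  2.93444859 15.27934652] [ 0.21859564 -0.1021063   0.07188588] [0.52402723 0.03916313 0.13023338]
```

View pics/s2.png

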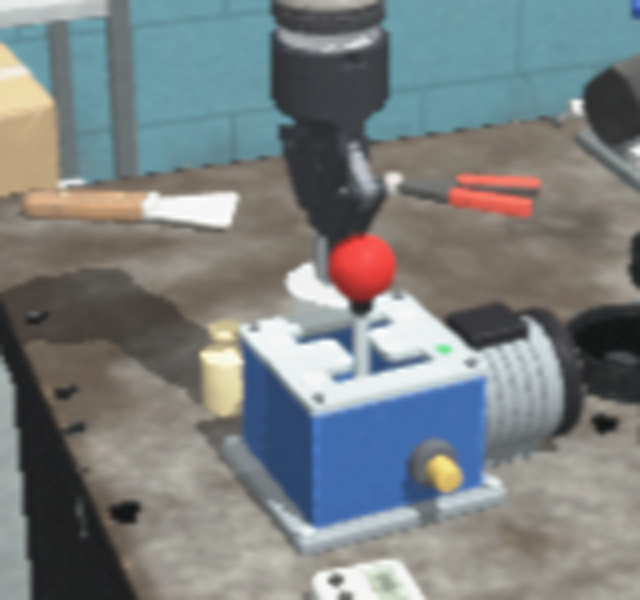

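```bash
python3 -m jog '{"offset":[[0,-0.01,0],[0,-0.01,-0.008],[0,-0.01,-0.016],[0,0,-0.016],[0,0.01,-0.016],[0,0.02,-0.016],[0,0.03,-0.016],[0,0.04,-0.016],[0,0.04,-0.016]],"rot":[[0,0,0],[0,0,0],[0,0,0],[0,0,0],[0,0,0],[0,0,0],[0,0,0],[0,0,0],[0,0,0]],"jaw":[255,255,255,255,255,255,255,255,255]}'
python3 knob.py
```

```text
clock: 8.1
eef_pos: [0.5228, -0.0048, 0.1406]
ee_rot: [3.14, 0.001, 0.063]
contact_force: [-0.7, -0.0, -0.9]
opening: -0.0001
grasp_force: 0.0
clock 8.1 tcp pumpframe mm [ -5.1   0.9 140.6] yaw 0.06306034620596668 F [-0.7 -0.  -0.9]
side [329 237  17  17 207] D 0.007152806864467374 knob [  1.7 -35.7 151. ] f 0.013 a 0.278
top hidden
```

```bash
python3 -m jog '{"offset":[[0,0.005,0],[0,0.01,0],[0,0.01,0],[0,-0.01,0],[-0.025,-0.01,0],[-0.058,-0.01,0],[-0.058,0.015,0.004],[-0.058,0.046,0.009],[-0.058,0.046,0.009],[-0.058,0.046,0.009]],"rot":[[0,0,-0.5],[0,0,-0.5],[0,0,-0.5],[0,0,-0.5],[0,0,-0.5],[0,0,-0.5],[0,0,-0.5],[0,0,-0.5],[0,0,-0.5],[0,0,-0.5]],"jaw":[255,255,255,255,255,255,255,255,255,255]}'
python3 knob.py
```

```text
clock: 9.2
eef_pos: [0.4682, -0.0525, 0.1323]
ee_rot: [3.141, 0.0, 0.073]
contact_force: [0.7, 0.1, 0.5]
opening: 0.0001
grasp_force: 0.0
clock 9.2 tcp pumpframe mm [-63.1 -42.7 132.3] yaw 0.07318655799156804 F [0.7 0.1 0.5]
side [331 239  16  16 200] D 0.00802599826287018 knob [  1.8 -42.9 148.7] f 0.014 a 0.336
top hidden
```

```bash
python3 -m jog '{"offset":[[0.015,0.002,0],[0.03,0.002,0],[0.038,0.002,0],[0.045,0.002,0],[0.052,0.002,0],[0.059,0.002,0],[0.065,0.002,0],[0.07,0.002,0],[0.07,0.002,0]],"rot":[[0,0,0],[0,0,0],[0,0,0],[0,0,0],[0,0,0],[0,0,0],[0,0,0],[0,0,0],[0,0,0]],"jaw":[255,255,255,255,255,255,255,255,255]}'
python3 knob.py
```

```text
clock: 10.2
eef_pos: [0.5385, -0.048, 0.1319]
ee_rot: [-3.141, 0.0, 0.076]
contact_force: [-1.7, -0.1, -0.8]
opening: -0.0004
grasp_force: 0.5
clock 10.2 tcp pumpframe mm [  7.4 -43.4 131.9] yaw 0.07578026689380812 F [-1.7 -0.1 -0.8]
side [345 237  15  17 186] D 0.004967801261038216 knob [ 39.3 -43.1 142.2] f 0.307 a 0.355
top hidden
```

```bash
python3 -m jog '{"offset":[[0.002,0,0],[0.004,0,0],[0.006,0,0],[0.007,0,0],[0.007,0,0]],"rot":[[0,0,0],[0,0,0],[0,0,0],[0,0,0],[0,0,0]],"jaw":[255,255,255,255,255]}'
python3 knob.py
```

```text
clock: 10.8
eef_pos: [0.5447, -0.0479, 0.132]
ee_rot: [3.141, 0.001, 0.075]
contact_force: [-2.8, 0.2, -0.9]
opening: 0.0004
grasp_force: 1.3
clock 10.8 tcp pumpframe mm [ 13.5 -43.7 132. ] yaw 0.07544557289731291 F [-2.8  0.2 -0.9]
side [347 237  15  17 190] D 0.004354348313858034 knob [ 45.1 -41.8 140.5] f 0.354 a 0.35
top hidden
```

```bash
python3 -m jog '{"offset":[[0.001,0,0],[0.002,0,0],[0.003,0,0],[0.003,0,0]],"rot":[[0,0,0],[0,0,0],[0,0,0],[0,0,0]],"jaw":[255,255,255,255]}'
python3 knob.py
```

```text
clock: 11.3
eef_pos: [0.5457, -0.0478, 0.1318]
ee_rot: [3.141, 0.006, 0.076]
contact_force: [-7.6, 0.0, -0.4]
opening: -0.0003
grasp_force: 3.7
clock 11.3 tcp pumpframe mm [ 14.6 -43.6 131.8] yaw 0.07550109256903403 F [-7.6  0.  -0.4]
side [348 238  14  16 176] D 0.0042810946997343426 knob [ 46.5 -42.2 139.8] f 0.366 a 0.355
top hidden
```

At the wall (force rising). Back off straight, rise and check.

```bash
python3 -m jog '{"offset":[[-0.01,0,0],[-0.03,0,0],[-0.06,0,0],[-0.1,0,0],[-0.14,0,0],[-0.14,0,-0.03],[-0.14,0,-0.06],[-0.14,0,-0.06],[-0.14,0,-0.06],[-0.14,0,-0.06]],"rot":[[0,0,0],[0,0,0],[0,0,0],[0,0,0],[0,0,0],[0,0,0],[0,0,0],[0,0,0],[0,0,0],[0,0,0]],"jaw":[255,255,255,255,255,255,255,255,255,255]}'
python3 knob.py; python3 - <<'E'
from h import *
im=grab_frame("side")[:,:,::-1]
cv2.imwrite("pics/s3.png",cv2.resize(im[150:340,200:420],None,fx=3.1,fy=3.1,interpolation=cv2.INTER_CUBIC))
E
```

```text
clock: 12.4
eef_pos: [0.409, -0.0578, 0.1923]
ee_rot: [3.141, -0.001, 0.076]
contact_force: [-0.5, -0.4, -0.1]
opening: -0.0001
grasp_force: 0.0
clock 12.4 tcp pumpframe mm [-122.5  -43.7  192.3] yaw 0.07604326592191035 F [-0.5 -0.4 -0.1]
side [345 238  17  17 214] D 0.00440400624640289 knob [ 43.8 -41.1 141.3] f 0.344 a 0.342
top [347 195  15  15 176] D 0.009720223431254425 knob [ 47.9 -37.8 140.8] f 0.377 a 0.318
```

View pics/s3.png

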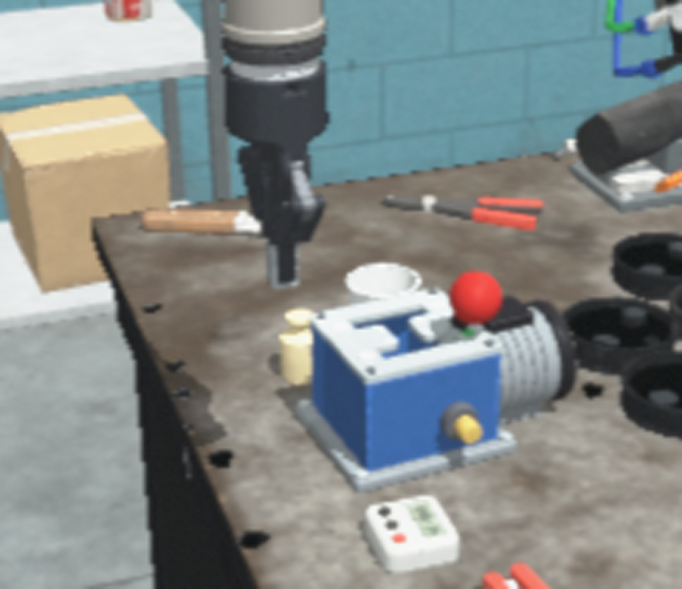

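The picture shows the knob at about (353, 246), above the green dot in the far-right slot. The gripper is clear and the other things are where they were.

```bash
python3 -c "from cell import close_job; print(close_job())"
```

```text
the job is handed in; nothing more can be done
None
```

The gearstick is in third gear at the far end of the green-dot slot (about 0.34–0.38 rad forward and 0.32–0.34 rad to the right in the last camera check), the arm is clear, and I handed the job in at about 12.5 s; no verdict came back.

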